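Lock the swing keeper over the heat sink

TASK

Lock the heat sink into its fixture: pull the black wing knob up until the keeper arm comes free, swing the arm over the heat sink, feel for the hidden locking slot there and push the knob fully home so that it is locked. Do not force the mechanism - if it does not drop in, lift and try a little further round - and leave the heat sink in its nest and the things lying round the fixture where they are, then let go.

Things in the scene. Friction and masses are not known exactly. Their poses are not given: they have to be found in the camera images.
- fixture: Aluminium base plate 100 (x) x 165 (y) x 8 mm, fixed to the bench, long sides along its y. Origin at the centre of its underside. It carries the post and, between low black corner stops, the heat sink.
- post: Round dark housing, 52 mm across (foot 60), 24.5 mm tall, fixed on the plate. Origin on its vertical axis at the plate's top face (8 mm above the bench), z up. The stem of the wing knob comes out of its top on the same axis, which does not move. The heat sink's middle lies 58 mm from the axis, 1.25 rad anticlockwise (seen from above) from this frame's +x.
- post_top (a point): Centre of the housing's top, on the axis. Inside, unseen, is a fixed collar. A key under the knob starts in a wide parking pocket and can drop again only there or into the one locking slot. The slot's middle is at a knob_turn of 0.90 to 1.60, different each time, unmarked; the key enters within about 0.04 rad of it. Elsewhere it lands on metal with the knob about 6 mm up.
- knob_lift (a joint): How far the knob with the arm is pulled up, m: 0 fully home, 0.010 at the upper stop. Above 0.0065 the key is clear of the collar. It stays at the height where it is left; moving it takes about 3 N down or 5 N up. More than 25 N of the key on the collar, down or sideways, is forcing it.
- knob_turn (a joint): Turn of the knob with the keeper arm, rad, positive anticlockwise seen from above; at 0 the arm points along the post frame's +x. Parked near 0 at the start; stops at -0.6 and 2.0. It stays where it is left; turning takes about 0.03 N m.
- knob_grip (a point): Grip point on the knob's wing, on the post's axis. The wing is an upright black bar 36 mm long (x, also the way the arm points), 14 mm thick (y, grip across it), 28 mm tall. The point is 12 mm under its top, 61 mm above the bench when home. Below the wing: a skirt 30 mm across, its top 16 mm under this point, and the arm, its top 21 mm under it.
- keeper_tip (a point): Underside of the pad near the end of the steel keeper arm (12 mm wide, 6 mm thick, reaching 82 mm from the axis), 70 mm from the axis; with the knob home it is 32 mm above the bench, 2 mm over the heat sink's top.
- heat_sink: Black finned heat sink 40 x 40 x 22 mm, loose between the corner stops of the nest with 2 mm play; origin at the centre of its underside.
- nest (a point): Centre of the nest's floor, on the plate's top face; axes as the fixture's.
- driver: Screwdriver 176 mm long, lying on the bench beside the fixture; a bystander.
- usb: Small orange USB stick 54 mm long on the bench near the fixture; a bystander.
- battery: Small block battery 27 x 50 x 18 mm on the bench near the fixture; a bystander.
Not all that is in view belongs to the job. Of the things like the heat_sink, leave any that is purple; of the rest the smaller one is meant.

How it is judged:
By the outcome, as a careful person would: the job done as asked, in the order asked, and still so for the second after the job is handed in, with the robot touching nothing.
It also fails if it takes over 56 s, if anything falls off the work surface, if the arm or the gripper's body presses on something with over 40 N, if the wrist force passes 120 N, or if a joint passes its speed limit or range.

ROBOT

A 6-joint arm with a two-finger parallel gripper is mounted at the origin on a cart in front of the work surface, level with it; the furniture and walls round the work are solid. World frame = base frame: x ahead of the robot, y to its left, z up, the work surface at z = 0. Lengths are in m, angles in rad, forces in N, time in s.
With the tool pointing down it reaches from about 0.3 to 0.825 m from the base axis. Payload 5.4 kg.
Tool frame: the origin (TCP) lies at the very end of the fingers, on their centre line; the grasp point (between the pads) lies 19 mm behind it; z points along the fingers, y is the line along which they close (so a half turn about z gives the same grasp; the last joint's range is limited). The gripper opens to 92 mm and grips with 3 to 60 N. Pads are 20 mm wide; open, the fingers measure 128 mm over their backs; the gripper's body (75 mm by 189 mm) begins 69 mm behind the grasp point.
Start: joints at [-1.397, 0.158, 1.597, -0, 1.386, -0.21], TCP at [0.215, -0.533, 0.215] pointing down, gripper open.
Joint ranges: [-2.91, 2.91], [-0.94, 2.29], [0.18, 2.7], [-1.29, 4.43], [0.17, 2.64], [-3, 3]. Speed limits (rad/s): [2.57, 2.57, 3.14, 3.14, 3.14, 3.14].

INTERFACE

Orientations are given as a rotation vector (axis times angle).
In Python, from workcell import bot gives the robot as it stands. Calls block until the motion is done:
- bot.goto(position, orientation): joint-space move of the TCP to a pose.
- bot.line_to(position, rot=None, max_speed=0.15): straight line of the TCP; rot=None keeps the orientation; max_speed is the mean speed in m/s.
- bot.set_joints(angles): joint-space move.
- bot.set_gripper(opening, newtons=None): opening from 0.0 (shut) to 1.0 (fully open); newtons is the grip in N (None keeps the last); returns when the fingers have stopped.
- bot.hold(seconds).
- bot.inverse_kinematics(position, orientation): joint angles nearest the present ones, or None.
- bot.read_camera(name): name is "scene" or "top" or "wrist"; returns a dict with "pixels" (420x560x3 uint8, blue, green, red), "fx", "fy", "cx", "cy" (pixels), "R" (3x3) and "t" (3): a world point X has camera coordinates R X + t. Camera axes: x right, y down, z forward; pixel columns grow to the right and rows downward; lengths in m; the calibration is good to about 2 mm. The wrist camera is an equidistant fisheye: a pixel r from the principal point sees the ray r / f radians off the axis. A picture is of the moment at which its call begins. There is no depth.
A pose or a line that the arm cannot do raises bot.MotionError and nothing moves.
- bot.job_done(): hands the job in; it is judged then, once.
Readings, each from a call of its own:
- bot.current_clock(): time.
- bot.current_joints(): joint angles.
- bot.current_joint_vel(): joint speeds.
- bot.current_effort(): joint torques, N m.
- bot.current_ee_pos(): TCP position.
- bot.current_tool_rot(): TCP orientation.
- bot.current_contact_force(): force on the tool from outside, world axes, zero at the start.
- bot.current_ft_torque(): the same for the moment, N m.
- bot.current_opening(): opening from 0.0 (shut) to 1.0 (fully open).
- bot.current_grip_force(): force on a finger pad.
Only numpy, scipy, OpenCV 4.12 (cv2) and the standard library are available. Lean on these libraries where they do the work, as an engineer would, in place of code of your own. Each camera call takes 0.05 s, during which the arm holds its last target. There are 200 camera calls.

## Working session

There is one attempt and no reset: what is moved stays moved. The work goes in short steps, each a Python script; the robot and the scene stay as the last script left them, time stands still between calls to the robot, and variables do not carry over. Pictures are saved under pics/ and viewed, at most 10 in all, crops included, and the job is handed in when it is done.

```bash
mkdir -p pics; ls
python3 - <<'E'
from workcell import bot
import cv2,numpy as np
for n in("scene","top"):
    c=bot.read_camera(n); cv2.imwrite(f"pics/{n}0.png",c["pixels"])
    print(n,c["fx"],c["fy"],c["cx"],c["cy"],np.round(c["R"],4).tolist(),np.round(c["t"],4).tolist())
print(bot.current_clock(),bot.current_tool_rot(),bot.current_opening())
E
```

```text
pics
scene 542.6612039618304 542.6612039618304 280.6826596445322 203.08134631407137 [[-0.6898, -0.7237, 0.0216], [-0.4474, 0.4026, -0.7986], [0.5692, -0.5605, -0.6015]] [0.516, 0.1951, 0.7757]
top 430.50321352485173 430.50321352485173 279.7574621670559 208.38176924760938 [[0.0042, -0.9991, -0.0415], [-0.9914, 0.0013, -0.1311], [0.131, 0.0417, -0.9905]] [0.2576, 0.4881, 0.8297]
0.1 [-3.08231375e+00 -5.98775319e-01 -6.59183278e-05] 0.9993600094871975
```

View pics/top0.png

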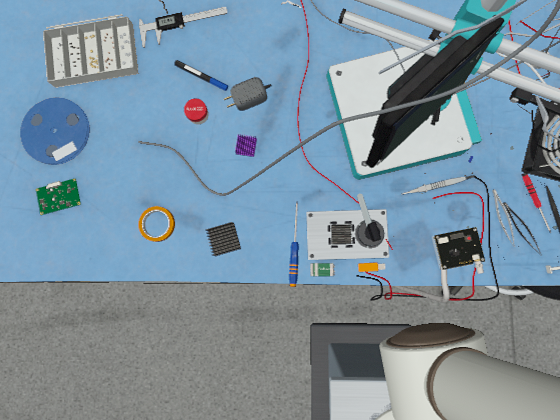

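View pics/scene0.png

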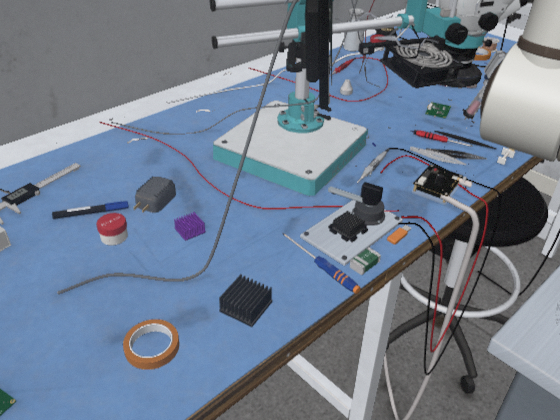

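Heat-sink candidates in the top image are purple at (246,146), which is excluded, large black at (224,239), and small black at (342,234) on the plate. The small black one fits: it is smaller, not purple, and in the nest. I'll confirm that in a crop and measure the plate and knob.

```bash
cat > h.py <<'E'
from workcell import bot
import cv2,numpy as np
from scipy.spatial.transform import Rotation as Ro
def ray(c,u,v):
    R=np.array(c["R"]);o=-R.T@np.array(c["t"])
    d=R.T@np.array([(u-c["cx"])/c["fx"],(v-c["cy"])/c["fy"],1]);return o,d/np.linalg.norm(d)
def onz(c,u,v,z):
    o,d=ray(c,u,v);return o+d*(z-o[2])/d[2]
def proj(c,X):
    p=np.array(c["R"])@X+np.array(c["t"]);return np.array([c["fx"]*p[0]/p[2]+c["cx"],c["fy"]*p[1]/p[2]+c["cy"]])
E
python3 - <<'E'
from h import *
c=bot.read_camera("top");im=c["pixels"]
x0,y0,w,h=285,185,120,95
big=cv2.resize(im[y0:y0+h,x0:x0+w],None,fx=6,fy=6,interpolation=cv2.INTER_CUBIC);cv2.imwrite("pics/topc.png",big)
s=bot.read_camera("scene");cv2.imwrite("pics/scc.png",cv2.resize(s["pixels"][165:295,275:435],None,fx=4.6,fy=4.6,interpolation=cv2.INTER_CUBIC))
hsv=cv2.cvtColor(im,cv2.COLOR_BGR2HSV)
m=((hsv[...,1]<60)&(hsv[...,2]>110)).astype(np.uint8)
m[:200]=0;m[265:]=0;m[:,:295]=0;m[:,400:]=0
cs,_=cv2.findContours(m,cv2.RETR_EXTERNAL,cv2.CHAIN_APPROX_NONE)
k=max(cs,key=cv2.contourArea);r=cv2.minAreaRect(k);print(r)
P=np.array([onz(c,*p,.008) for p in cv2.boxPoints(r)]);print(P.round(4),np.linalg.norm(np.diff(P,axis=0),axis=1))
print(onz(c,371,233,.03))
E
```

```text
((346.9823913574219, 229.45217895507812), (58.163291931152344, 80.99012756347656), 88.15238952636719)
[[0.5056 0.2058 0.008 ]
 [0.5107 0.0386 0.008 ]
 [0.3913 0.0382 0.008 ]
 [0.3854 0.2024 0.008 ]] [0.16723402 0.11947988 0.16429413]
[0.43883401 0.07584851 0.03      ]
```

View pics/topc.png

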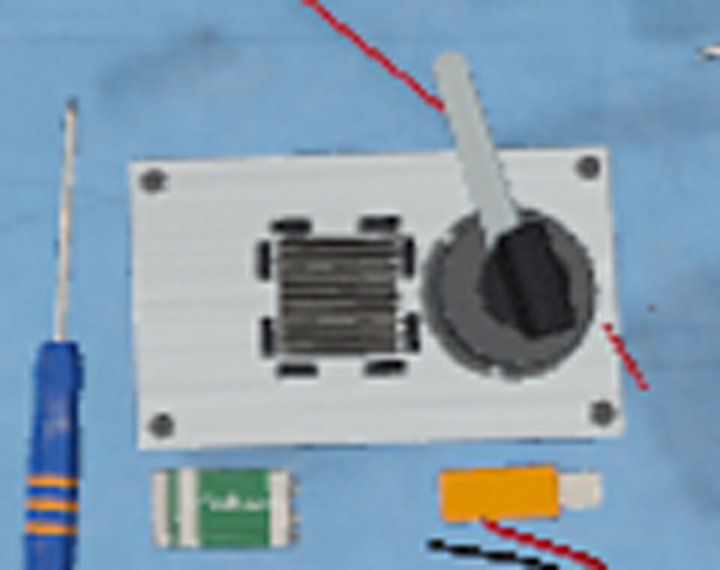

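View pics/scc.png

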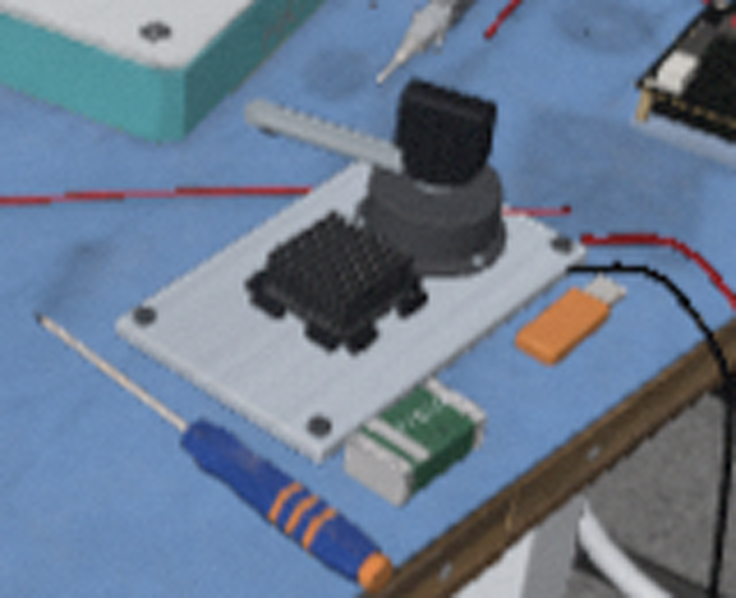

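The crop shows the small black heat sink seated between the corner stops at crop (337,297). The post's housing top is at crop (511,292) and the arm tip at crop (448,62). The arm points away from the robot, and the screwdriver, battery and USB stick lie round the plate. Next I'll compute positions and approach for a wrist view.

```bash
cat >> h.py <<'E'
def down(yaw): return (Ro.from_euler('z',yaw)*Ro.from_euler('x',np.pi)).as_rotvec()
E
python3 - <<'E'
from h import *
c=bot.read_camera("top");s=bot.read_camera("scene")
f=lambda a,b:(285+(a+.5)/6-.5,185+(b+.5)/6-.5)
P=onz(c,*f(511,292),.0325);H=onz(c,*f(337,297),.030);T=onz(c,*f(448,58),.040);W=onz(c,*f(533,275),.071)
print("post",P,"hs",H,"tip",T,"wing",W)
d=H-P;a=T-P;print("d",np.hypot(*d[:2]),"bearing",np.arctan2(d[1],d[0]),"arm",np.hypot(*a[:2]),np.arctan2(a[1],a[0]))
# scene housing top centre: wing base
g=lambda a,b:(275+(a+.5)/4.6-.5,165+(b+.5)/4.6-.5)
print("scene wingtop",onz(s,*g(450,93),.073),"hs",onz(s,*g(345,255),.030))
# monitor lower end
o1,d1=ray(c,375,163);o2,d2=ray(s,325,106)
t=np.linalg.lstsq(np.c_[d1,-d2],o2-o1,rcond=None)[0];print("black thing",o1+d1*t[0],o2+d2*t[1])
A=np.array([.437,.076]);
for y in(.2,1.9): print(bot.inverse_kinematics([*A,.15],down(y)))
E
```

```text
post [0.43814561 0.07875456 0.0325    ] hs [0.43659585 0.13605335 0.03      ] tip [0.5157237  0.09905408 0.04      ] wing [0.44070407 0.07808643 0.071     ]
d 0.057319741709748774 bearing 1.5978368544843402 arm 0.08018996263071505 0.25592753268478535
scene wingtop [0.44254578 0.07317936 0.073     ] hs [0.43749364 0.13339606 0.03      ]
black thing [0.54300385 0.09393677 0.19226765] [0.5452116  0.0956907  0.19247787]
[-0.10152756 -0.1321089   2.02222746  0.          1.2514741   1.26926876]
[-0.10152756 -0.1321089   2.02222746  0.          1.2514741  -0.43073124]
```

Checks hold: post to heat sink is 57 mm (58 given), arm reach is 80 mm (82 given), frame yaw is about 0.35, and the arm is parked at about -0.09. A black thing hangs near (0.544, 0.095, 0.19), close to where the gripper body would swing, so I'll look at it closely.

Run:
```python
from h import *
c=bot.read_camera("top")["pixels"];s=bot.read_camera("scene")["pixels"]
a=cv2.resize(c[10:190,340:520],(400,400),interpolation=cv2.INTER_CUBIC)
b=cv2.resize(s[0:200,220:420],(400,400),interpolation=cv2.INTER_CUBIC)
v=np.clip(np.hstack([a,b]).astype(float)*1.0,0,255); v=255*(v/255)**.6
cv2.imwrite("pics/obst.png",v.astype(np.uint8))
```

```text
(no output)
```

View pics/obst.png

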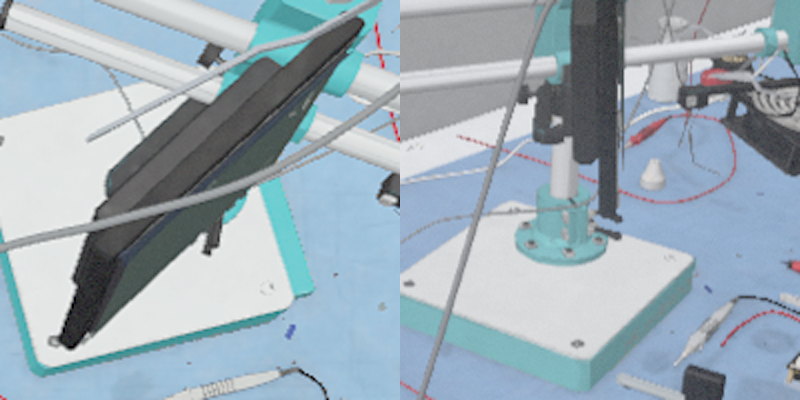

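It is a tall black screen hanging from the boom, with its lowest corner at top px (371,165) and scene px (325,109). That puts its tip about 107 mm from the post axis, at z≈0.19. The gripper body's 95 x 37 mm half-extents would pass within 5–12 mm of it at the final turn with the across-wing grip. So I'll unlock with that grip to arm yaw ≈0.95, then regrip on the wing's ends, which keeps the body along y. Moving over now.

Run:
```python
from h import *
bot.goto([.4385,.078,.15],down(.27))
bot.set_gripper(.55,30)
print(bot.current_clock(),bot.current_ee_pos(),bot.current_contact_force(),bot.current_ft_torque())
c=bot.read_camera("wrist");cv2.imwrite("pics/w1.png",c["pixels"])
print(c["fx"],c["cx"],c["cy"],np.round(c["R"],4).tolist(),np.round(c["t"],4).tolist())
```

```text
3.4833 [0.43850883 0.07801783 0.15000514] [-0.56341812  0.11078266  0.22764742] [ 0.01028396 -0.01553983  0.01339166]
325.19226210127806 284.5001139226718 208.19101771051845 [[0.2664, -0.9639, -0.0001], [-0.921, -0.2546, 0.2948], [-0.2842, -0.0785, -0.9556]] [-0.0431, 0.4104, 0.4605]
```

View pics/w1.png

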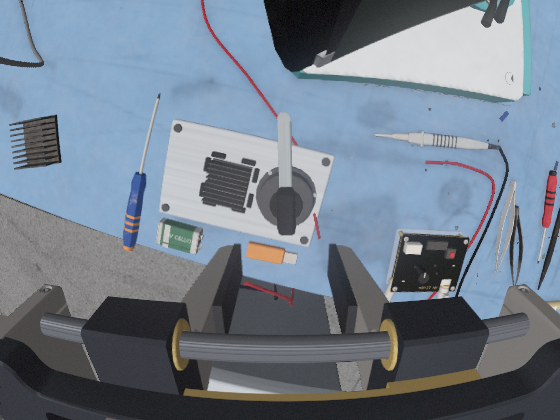

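```bash
cat >> h.py <<'E'
def wray(c,u,v):
    R=np.array(c["R"]);o=-R.T@np.array(c["t"])
    a=np.array([u-c["cx"],v-c["cy"]]);r=np.hypot(*a);th=r/c["fx"]
    return o,R.T@np.array([*(a/r*np.sin(th)),np.cos(th)])
def wonz(c,u,v,z):
    o,d=wray(c,u,v);return o+d*(z-o[2])/d[2]
def tri(a,b):
    (o1,d1),(o2,d2)=a,b;t=np.linalg.lstsq(np.c_[d1,-d2],o2-o1,rcond=None)[0];return o1+d1*t[0],o2+d2*t[1]
E
python3 - <<'E'
from h import *
w=bot.read_camera("wrist");c=bot.read_camera("top")
print("cam",wray(w,1,1)[0])
print("obst",tri(wray(w,297,68),ray(c,371.5,165)))
im=w["pixels"]
# housing circle: dark grey, and plate for check
P=[wonz(w,*p,.008) for p in((177,128),(326,161),(304,239),(166,207))]
print("screws",np.round(P,4)[:,:2].tolist(),np.mean(P,0))
print("tip",wonz(w,285,114,.04),"hs",wonz(w,227,183,.03),"wing top ends",wonz(w,286,234,.073),wonz(w,286,189,.073))
cv2.imwrite("pics/w1c.png",cv2.resize(im[100:250,210:340],None,fx=4,fy=4,interpolation=cv2.INTER_CUBIC))
E
```

```text
cam [0.52027786 0.09905284 0.31902344]
obst (array([0.53768402, 0.09895443, 0.19293206]), array([0.53943137, 0.09993464, 0.1931725 ]))
screws [[0.4791, 0.1973], [0.4847, 0.0475], [0.401, 0.0452], [0.396, 0.1934]] [0.44019567 0.12082646 0.008     ]
tip [0.51780717 0.09795182 0.04      ] hs [0.44361007 0.13274166 0.03      ] wing top ends [0.42627015 0.07181987 0.073     ] [0.46249951 0.08188867 0.073     ]
```

View pics/w1c.png

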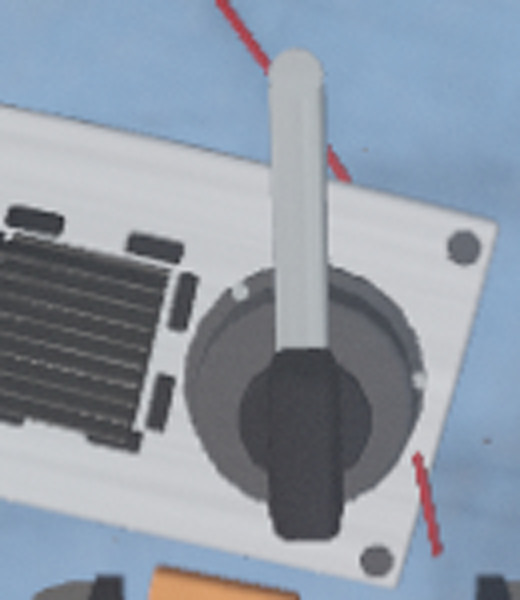

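The crop shows the wing lying in line with the arm. The arm tip is at px (284,112), the housing centre is about px (285.6,197.4), and the far top end of the wing is at px (286,235). The screen corner is at (0.538, 0.099, 0.193), 102 mm from the axis, and the wrist camera sits on the tool's +x side. So I'll back off, half-turn the tool so the camera faces the robot, and then descend.

Run:
```python
from h import *
w=bot.read_camera("wrist")
tip=wonz(w,284.2,112,.04);a1=wonz(w,284.4,120,.04);a2=wonz(w,285,184,.04)
yaw=np.arctan2(*(a1-a2)[1::-1]);print("yaw",yaw,"axis by tip",tip-.082*np.array([np.cos(yaw),np.sin(yaw),0]))
print("housing",wonz(w,285.6,197.4,.0325), "wingend",wonz(w,286,234.5,.073)+.018*np.array([np.cos(yaw),np.sin(yaw),0]))
Y=.27+np.pi
bot.line_to([.36,.02,.2],max_speed=.2)
bot.goto([.36,.02,.2],down(.27+np.pi/2))
bot.goto([.36,.02,.2],down(Y))
bot.line_to([.441,.077,.10],max_speed=.2)
print(bot.current_clock(),bot.current_joints(),bot.current_contact_force())
w=bot.read_camera("wrist");cv2.imwrite("pics/w2.png",w["pixels"])
cv2.imwrite("pics/s2.png",bot.read_camera("scene")["pixels"])
```

```text
yaw 0.2790442379931812 axis by tip [0.44045446 0.07647165 0.04      ]
housing [0.4452832  0.07729859 0.0325    ] wingend [0.4431528  0.07665715 0.073     ]
8.0333 [-9.84950809e-02 -5.23220029e-02  2.05505725e+00 -2.08288245e-04
  1.13843285e+00 -1.93916615e+00] [0.18042534 0.345407   0.30263562]
```

View pics/w2.png

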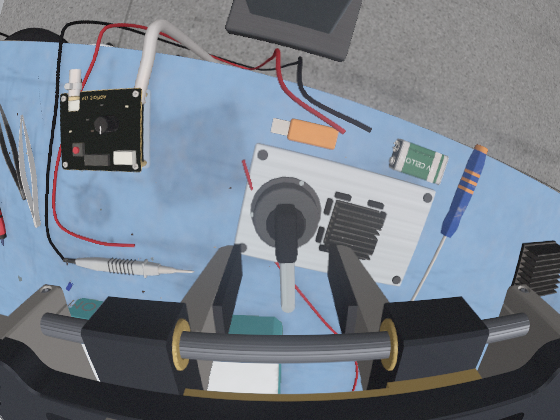

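The wrist view from the robot side shows the wing between the open fingers. Its far top end is about (286,262), the housing spans columns 250–321 about (285.5,212), and the arm tip is at (288,310).

Run:
```python
from h import *
w=bot.read_camera("wrist");u=np.array([np.cos(.275),np.sin(.275),0])
print("housing",wonz(w,285.5,212,.0325),"wingend",wonz(w,286.5,262,.073)-.018*u,"tip",wonz(w,288,311,.04)-.082*u)
a=wonz(w,288,300,.04)-wonz(w,286.8,266,.04);print(np.arctan2(a[1],a[0]))
```

```text
housing [0.43523402 0.07406754 0.0325    ] wingend [0.43932248 0.07571666 0.073     ] tip [0.43898327 0.07690269 0.04      ]
0.3031309748939183
```

Run:
```python
from h import *
Y=.28+np.pi
bot.goto([.4403,.0767,.075],down(Y))
bot.line_to([.4403,.0767,.050],max_speed=.08)
f=lambda s:print(s,round(bot.current_clock(),2),np.round(bot.current_contact_force(),1),np.round(bot.current_ft_torque(),2),np.round(bot.current_ee_pos(),4),round(bot.current_opening()*92,2),round(bot.current_grip_force(),1))
f("down");bot.set_gripper(0.0,8);f("grip")
```

```text
down 8.9 [-0.6  0.5  0.4] [ 0.11 -0.13  0.06] [0.4404 0.0767 0.0502] 50.84 0.0
grip 9.53 [0.2 2.8 2.4] [ 0.72 -0.02  0.01] [0.4403 0.0771 0.0502] 14.36 8.0
```

```bash
cat >> h.py <<'E'
def f(s):
    F=np.array(bot.current_contact_force());print(s,round(bot.current_clock(),2),np.round(F,1),np.round(bot.current_ft_torque(),2),np.round(bot.current_ee_pos(),4),round(bot.current_opening()*92,2));return F
E
python3 - <<'E'
from h import *
Y=.28+np.pi;x,y=.4402,.0772
bot.line_to([x,y,.050],max_speed=.05)
bot.set_gripper(0.0,25);f("grip25")
for z in(.053,.056,.0585):
    bot.line_to([x,y,z],max_speed=.02);f(z)
E
```

```text
grip25 10.0 [-0.8  2.7  4. ] [ 0.52  0.13 -0.01] [0.4403 0.0773 0.0501] 13.86
0.053 10.3 [ 1.4  2.1 -3. ] [ 0.52 -0.4   0.09] [0.4402 0.0772 0.0529] 14.05
0.056 10.6 [-0.1  1.6 -1.5] [ 0.58 -0.28  0.02] [0.4402 0.0772 0.0561] 14.0
0.0585 10.88 [-0.2  3.  -0.9] [ 0.54 -0.25 -0.02] [0.4402 0.0772 0.0587] 14.34
```

Run:
```python
from h import *
x,y=.4402,.0773
for a in np.arange(.28+.134,.96,.134):
    bot.line_to([x,y,.0587],rot=down(a+np.pi),max_speed=.1);F=f(round(a,3))
    if abs(bot.current_ft_torque()[2])>.6 or np.hypot(*F[:2])>15: print("STOP");break
w=bot.read_camera("wrist");s=bot.read_camera("scene")
cv2.imwrite("pics/w3.png",np.hstack([w["pixels"][120:400,180:420],cv2.resize(s["pixels"][150:290,290:430],(280,280))]))
```

```text
0.414 11.16 [ 0.9  0.9 -1.8] [ 0.51 -0.29  0.02] [0.4402 0.0773 0.0588] 14.26
0.548 11.44 [ 1.1  2.7 -2. ] [ 0.47 -0.28  0.04] [0.4402 0.0773 0.0587] 13.97
0.682 11.72 [ 1.4  2.  -0.9] [ 0.53 -0.27  0.03] [0.4402 0.0773 0.0587] 14.21
0.816 12.01 [-0.3  0.9 -1. ] [ 0.5  -0.22  0.04] [0.4402 0.0773 0.0587] 13.73
0.95 12.29 [ 0.4  1.4 -0.6] [ 0.49 -0.25  0.1 ] [0.4402 0.0773 0.0587] 13.66
```

View pics/w3.png

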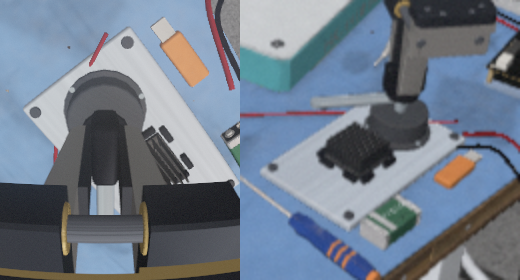

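The knob is up and the arm has swung freely with tiny loads, so the axis estimate is good. Regripping on the wing's ends now.

Run:
```python
from h import *
x,y=.4402,.0773;a=.95
bot.set_gripper(.35)
bot.line_to([x,y,.095],max_speed=.1);f("up")
bot.set_gripper(.8)
for t in(np.pi*.75,np.pi/2): bot.goto([x,y,.095],down(a+t))
f("turned");print(bot.current_joints()[5])
bot.line_to([x,y,.0587],max_speed=.08)
bot.set_gripper(0.0,8);F=f("grip")
```

```text
up 13.37 [-0.4 -0.2 -0.9] [ 0.13 -0.1  -0.02] [0.4402 0.0773 0.0949] 31.99
turned 15.67 [-0.2  0.   0.3] [ 0.03 -0.19  0.05] [0.4402 0.0773 0.095 ] 73.94
-1.0498922129162815
grip 16.92 [0.6 0.3 2. ] [-0.02 -0.12  0.  ] [0.4403 0.0773 0.0588] 36.11
```

Run:
```python
from h import *
x,y=.4402,.0773;q=np.pi/2
bot.set_gripper(0.0,30)
for a in(1.10,):bot.line_to([x,y,.0587],rot=down(a+q),max_speed=.1)
for a in np.arange(1.24,2.0,.055):
    bot.line_to([x,y,.0587],rot=down(a+q),max_speed=.08)
    bot.line_to([x,y,.0565],max_speed=.04)
    bot.line_to([x,y,.0550],max_speed=.02);bot.hold(.1)
    F=f(round(a,3));z=bot.current_ee_pos()[2]
    if np.hypot(*F[:2])>14 or F[2]>22: print("STOP");break
    if F[2]<6.5 and z<.0553: print("DROPPED?");break
    bot.line_to([x,y,.0587],max_speed=.04)
    if bot.current_clock()>44:break
```

```text
1.24 18.32 [-2.9 -1.1  9.2] [0.19 0.32 0.02] [0.4405 0.0773 0.0558] 35.66
1.295 19.43 [-2.1  0.5  8.5] [ 0.3   0.29 -0.02] [0.4404 0.0772 0.0557] 35.68
1.35 20.52 [-1.5  0.6  8.4] [0.37 0.13 0.03] [0.4404 0.0773 0.0556] 35.68
1.405 21.62 [-0.9  0.5  6.8] [ 0.41  0.06 -0.04] [0.4403 0.0773 0.0555] 35.68
1.46 22.73 [-1.2  1.6  5.4] [ 0.51 -0.05 -0.02] [0.4403 0.0773 0.0554] 35.8
1.515 23.82 [ 2.7  2.2 -1.5] [ 0.47 -0.7  -0.01] [0.4401 0.0773 0.0548] 35.78
DROPPED?
```

Run:
```python
from h import *
x,y=.4402,.0773
for z in(.0540,.0530,.0515,.0505,.0500,.0495,.0490):
    bot.line_to([x,y,z],max_speed=.02);bot.hold(.1);F=f(z)
    if F[2]>12 or np.hypot(*F[:2])>12: print("STOP");break
```

```text
0.054 24.18 [1.7 1.4 0.2] [ 0.53 -0.5   0.06] [0.4402 0.0773 0.054 ] 35.65
0.053 24.52 [1.4 3.4 0.9] [ 0.58 -0.49 -0.04] [0.4402 0.0773 0.053 ] 35.65
0.0515 24.88 [1. 2. 0.] [ 0.59 -0.49  0.07] [0.4402 0.0773 0.0513] 35.41
0.0505 25.23 [1.2 2.6 1.3] [ 0.55 -0.49 -0.01] [0.4402 0.0773 0.0504] 36.11
0.05 25.57 [1.  2.9 4.8] [ 0.61 -0.16  0.  ] [0.4403 0.0773 0.0502] 35.65
0.0495 25.93 [-1.3  1.7  8.8] [0.54 0.11 0.01] [0.4404 0.0773 0.0502] 35.48
0.049 26.27 [-2.6  2.8 12.1] [ 0.61  0.45 -0.01] [0.4405 0.0773 0.0501] 35.68
STOP
```

The knob bottomed at TCP z = 0.0501, the height it was first gripped at home, so it is fully down. Releasing and checking.

Run:
```python
from h import *
x,y=.4402,.0773
bot.line_to([x,y,.0500],max_speed=.02)
bot.set_gripper(.7);f("open")
bot.line_to([x,y,.10],max_speed=.1)
bot.line_to([.36,.0,.2],max_speed=.2);bot.goto([.25,-.3,.25],down(1.515+np.pi/2));f("clear")
t=bot.read_camera("top");s=bot.read_camera("scene")
k=lambda im:cv2.resize(im,(400,380),interpolation=cv2.INTER_CUBIC)
cv2.imwrite("pics/end.png",np.hstack([k(t["pixels"][185:280,285:405]),k(s["pixels"][165:295,290:430])]))
```

```text
open 27.12 [ 0.3 -0.6 -0.4] [ 0.05 -0.13  0.06] [0.4401 0.0772 0.0499] 64.33
clear 29.89 [ 0.2 -0.1  0.3] [ 0.07 -0.13 -0.01] [ 0.2506 -0.2992  0.2495] 64.19
```

View pics/end.png

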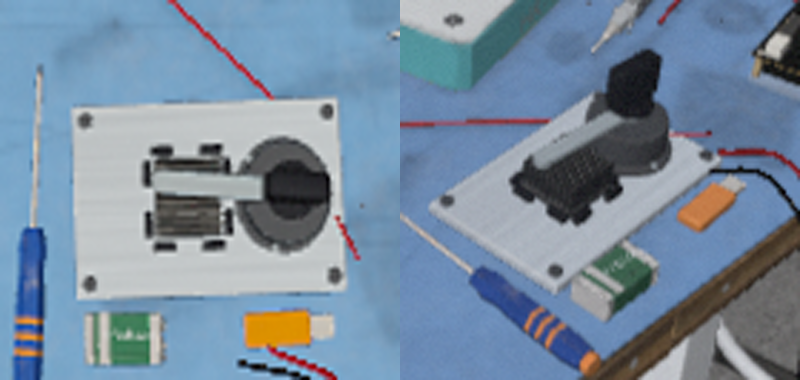

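The keeper arm lies over the heat sink (crop 190,185), the heat sink is in its nest, and the driver, battery and USB stick have not moved.

```bash
python3 -c "
from workcell import bot
print(bot.job_done())"
```

```text
the job is handed in; nothing more can be done
None
```

The heat sink is locked in: the key dropped on the sixth try with no more than about 12 N on it, the knob is fully home with the arm over the heat sink, nothing else moved, and the job was handed in at about 30 s with the robot clear.

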